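# Put an opened battery pack on test

## Robot

A 6-joint arm with a two-finger parallel gripper is mounted at the origin on the work surface. World frame = base frame: x ahead of the robot, y to its left, z up, the work surface at z = 0. Lengths are in m, angles in rad, forces in N, time in s.
With the tool pointing down it reaches from about 0.35 to 0.725 m from the base axis. Payload 6 kg.
Tool frame: the origin (TCP) lies at the very end of the fingers, on their centre line; the grasp point (between the pads) lies 19 mm behind it; z points along the fingers, y is the line along which they close (so a half turn about z gives the same grasp; the last joint's range is limited). The gripper opens to 85 mm and grips with 20 to 120 N. Pads are 22 mm wide; open, the fingers measure 114 mm over their backs; the gripper's body (76 mm by 85 mm) begins 54 mm behind the grasp point. The pads swing forward as they close: fully open they stand 13 mm farther back than shut.
Start: joints at [-0.798, 0.04, 0.085, 0, -1.615, -0.334], TCP at [0.255, -0.543, 0.231] pointing down, gripper open.
Joint ranges: [-2.56, 2.56], [-1.29, 2.01], [-1.08, 1.49], [-3.29, 1.98], [-2.81, -0.18], [-2.99, 2.99]. Speed limits (rad/s): [2.57, 2.57, 3.01, 3.14, 3.14, 3.14].

## Interface

Orientations are given as a unit quaternion [x, y, z, w].
In Python, from workcell import arm, eyes, hand_in gives the robot as it stands. The module is installed in compiled form; this text tells all that it offers.
- The arm moves only by the tool servo_tool, never from a script. Its argument "deltas" is a list of rows, each an object of numbers: "wx", "wy", "wz": the turn, a rotation vector about the tool's x, y, z in degrees; "dx", "dy", "dz": the shift along the tool's x, y, z in m; "grip": the opening, from 0 (shut) to 1 (fully open). A call has 1 to 8 rows; each row is the pose to reach, as a shift and turn from the pose commanded when the call began, along the tool's axes at that moment; what a row does not reach only later rows make up. A row lasts 1/10 s, in which the tool goes at most 50 mm and 8.59 degrees, less where a joint would pass 70% of its speed; a pose out of reach is approached as far as the arm can. A call with a gripper value outside its range is refused whole. The fingers move at their own pace and stop on an object; "force" is the grip in N (left out, the last holds). Time passes only in rows, so rows that repeat a pose let the fingers close. It gives the time, the measured TCP pose, the force, the opening and the grip force at its end, in the units of the state.
- arm.get_state(): the state, without advancing time (a new reading comes with each control period).
- eyes.grab_frame(name): name is "side" or "top"; returns (picture, depth): 420x560x3 uint8, red, green, blue; 420x560 float32, m along the optical axis (not along the pixel's ray), 0 where there is no reading.
- eyes.camera_info(name): a dict with "vfov" (degrees; the focal length in pixels is half the picture's height over the tangent of half this angle, whatever the lens; pixels are square), "cx", "cy" (the principal point, pixels), "extrinsics" (4x4, takes a point from world to camera coordinates). Camera axes: x right, y up, looking along -z (the intrinsics and any distortion apply to the point x, -y, -z); pixel columns grow to the right and rows downward; lengths in m; the calibration is good to about 2 mm. A picture is of the moment at which its call begins. camera_info takes no time and is no camera call.
- hand_in(): hands the job in; it is judged then, once.
Trained networks look in the newest picture that a camera, given by its name, has taken for a name from the list of things; names that differ only in an ending like _2 or _b are one class to them, and where a whole thing is asked for, a point or a joint stands for the part that bears it (a point fixed in the world has none). Each returns a list of dicts, best first, with "p" (0 to 1); they miss things now and then, are a little off and sometimes report something else, mostly with a low value. They report only what shows in the picture. A call takes as long as a camera call. They do not tell look-alikes from the thing itself.
- eyes.boxes_of(target, camera): "centre" ([column, row] in pixels, amid what is visible of it).
The state is a dict: "time": time; "q": joint angles; "qvel": joint speeds; "joint_efforts": joint torques, N m; "ee_pos": TCP position; "eef_rot": TCP orientation; "force": force on the tool from outside, world axes, zero at the start; "moment": the same for the moment, N m; "opening": finger opening in m; "finger_force": force on a finger pad.
Only numpy, scipy, OpenCV 4.12 (cv2) and the standard library are available. Lean on these libraries where they do the work, as an engineer would, in place of code of your own. Each camera call takes 0.05 s, during which the arm holds its last target. There are 200 camera calls.

## Task

Put the opened battery pack on test. Push it along its guide rails until it is fully home against the contact block, then push the red-ended retaining bar round behind it until the bar is up against its stop post, and only then push the tester's red lever round from the white mark to the green mark, as far as it goes. Use only pushes of the fingers: do not lift the pack or touch its green circuit board, and leave the other things on the bench where they are.

Things in the scene. Friction and masses are not known exactly. Their poses are not given: they have to be found in the camera images.
- fixture: Fixed slide-in pack fixture: aluminium plate 240 x 160 x 12 mm, origin on the bench 5 mm ahead of its middle; x is the way the pack is pushed home, y left, z up. Two black guide rails (inner faces y = +-41, x -60 to 70, tops z = 30 mm). Black upright contact block: face at x = 75, top z = 96 mm; four thin brass blades reach from it over the pack (looks only).
- pivot (a point): Pivot of the retaining bar, at x = -36, y = 62 mm in the fixture's frame, 41 mm above the bench, which is half the bar's height. Axes as the fixture's.
- stop_post (a point): Top of the 10 mm thick steel stop post that the closed bar meets, at x = -26, y = -60, z = 50 mm in the fixture's frame.
- bar (a joint): Angle of the retaining bar about its upright pivot, rad. 0 = closed: along the fixture's -y, square across behind a pack that is home (2 mm clear of it), at a hard stop. Grows as it opens, clockwise seen from above: at angle a it points along (-sin a, -cos a) in the fixture's x, y. Starts at 1.4 to 1.9. Needs about 0.08 N m; stays where it is left.
- bar_tip (a point): Point on the bar's centre line 126 mm from the pivot, at half its height. The bar is 10 mm wide and 13 mm high (34.5 to 47.5 mm above the bench; bolt head on the pivot up to 55 mm); it ends 131 mm from the pivot; the outer 57 mm are red, the rest is steel.
- pack: Opened battery pack between the rails (2 mm play each side), about 0.65 kg: black frame 104 (x) x 78 x 58 mm with metal straps. Origin at the centre of its underside, on the plate 12 mm above the bench. x as the fixture's; its plain rear end looks to -x. Home (front touching the contact block) = origin at x = 23 mm in the fixture's frame; starts 25 to 45 mm short. Sliding takes up to 10 N.
- board: Green circuit board 86 x 58 mm, 2 mm thick, fixed on top of the pack, with upright metal clips whose tops are 72 mm above the pack's underside. Origin above the pack's centre, 58 mm above the pack's underside. Do not touch.
- tester: Fixed grey load tester, 190 mm (x) by 150 mm (y), top 68 mm above the bench. Origin on the bench under its middle; display side looks to -x. On top a yellow 66 mm square plate (top at 72 mm) with a white mark 27 mm to the +y side and a green mark 27 mm to the +x side of the lever's axis; two terminal posts at x = 72, y = +-30 mm, tops at 90 mm.
- lever_axis (a point): Point on the upright axis of the tester's lever, at x = -30, y = 0 in the tester's frame, 89.5 mm above the bench, half the height of the lever's arm. Axes as the tester's.
- lever (a joint): Angle of the red lever, rad. 0 = off: the arm points along the tester's +y (white mark). Grows clockwise seen from above; 1.57 = on: along the tester's +x (green mark); hard stops at both ends. At angle a the arm points along (sin a, cos a) in the tester's x, y. Starts below 0.12. Needs about 0.12 N m; stays where it is left.
- lever_tip (a point): Middle of the end of the lever's arm, 74 mm from the axis, at half its height. Arm 14 mm wide, 14 mm high (82.5 to 96.5 mm above the bench), on a round hub of 16 mm radius; a short tail reaches 25 mm the other way.
- spare_pack: A second opened pack, loose, same size as the first, lying beyond the work. Origin at the centre of its underside. Leave alone.
- closed_pack: A finished black and red battery pack, 75 x 115 x 74 mm. Origin at the centre of its underside. Leave alone.
- shell: Empty black half of a pack's case, 120 x 88 x 34 mm, open at the top. Origin at the centre of its underside. Leave alone.
- spool: Spool of steel strip, a flat ring 60 mm across and 22 mm high. Origin at the centre of its underside. Leave alone.
- solvent: White bottle with a red cap, 52 mm across, 120 mm high. Origin at the centre of its underside. Leave alone.
- flux: Small glass jar with a black lid, 54 mm across, 42 mm high. Origin at the centre of its underside. Leave alone.
- cell_tray: Blue tray with four battery cells lying in it, 100 x 62 x 30 mm. Origin at the centre of its underside. Leave alone.
- screwdriver: Orange screwdriver, 190 mm long, lying on the bench. Leave alone.
Not all that is in view belongs to the job. What is shaped like the tester but blue or orange is not meant.

How it is judged:
By the outcome, as a careful person would: the job done as asked, in the order asked, and still so for the second after the job is handed in, with the robot touching nothing.
It also fails if it takes over 72 s, if anything falls off the work surface, if the arm or the gripper's body presses on something with over 40 N, if the wrist force passes 120 N, or if a joint passes its speed limit or range.

## Working session

There is one attempt and no reset: what is moved stays moved. The work goes in short steps, Python scripts to look and compute and a tool call to move; the robot and the scene stay as the last step left them, time stands still between calls to the robot, and variables do not carry over. Pictures are saved under pics/ and viewed, at most 10 in all, crops included, and the job is handed in when it is done.

Besides the shell and the picture viewer there is one more tool, called after "Emit:" in YAML: its name, and indented under it one key for each argument. servo_tool: Moves the arm, as the interface text tells. Its arguments: {"type":"object","properties":{"deltas":{"type":"array","items":{"type":"object","properties":{"wx":{"type":"number"},"wy":{"type":"number"},"wz":{"type":"number"},"dx":{"type":"number"},"dy":{"type":"number"},"dz":{"type":"number"},"grip":{"type":"number"}}}},"force":{"type":"number"}},"required":["deltas"]}

```bash
mkdir -p pics; cat > h.py <<'E'
import numpy as np, cv2
from workcell import arm, eyes, hand_in
def grab(n,save=None):
    p,d=eyes.grab_frame(n)
    if save: cv2.imwrite('pics/'+save,p[:,:,::-1])
    return p,d
def K(n):
    i=eyes.camera_info(n); return 210/np.tan(np.radians(i['vfov'])/2),i['cx'],i['cy'],np.array(i['extrinsics'])
def world(n,d):
    f,cx,cy,E=K(n); v,u=np.mgrid[0:420,0:560]
    P=np.stack([(u-cx)/f*d,-(v-cy)/f*d,-d,np.ones_like(d)],-1)
    W=P@np.linalg.inv(E).T; W[d==0]=np.nan
    return W[...,:3]
def proj(n,X):
    f,cx,cy,E=K(n); c=E@np.append(X,1); return cx+f*c[0]/-c[2], cy+f*c[1]/c[2]
E
python3 - <<'E'
from h import *
for n in('top','side'):
    print(n,{k:v for k,v in eyes.camera_info(n).items()})
    p,d=grab(n,n+'0.png'); W=world(n,d)
    np.savez('/tmp/'+n+'.npz',p=p,W=W)
    for t in('fixture','pack','bar','tester','lever','spare_pack','solvent','closed_pack'):
        for b in eyes.boxes_of(t,n)[:3]:
            c=b['centre'];u,v=int(c[0]),int(c[1]);print(t,round(b['p'],2),u,v,W[v,u].round(3))
print(arm.get_state())
E
```

```text
top {'vfov': 42.58770762663019, 'cx': 285.5758707236249, 'cy': 216.37612187071537, 'extrinsics': array([[-0.02147307, -0.99976419, -0.00323675,  0.00822216],
       [ 0.99762924, -0.02163871,  0.06532735, -0.54902507],
       [-0.06538198, -0.0018263 ,  0.99785864, -1.59501924],
       [ 0.        ,  0.        ,  0.        ,  1.        ]])}
fixture 0.65 215 190 [0.633 0.207 0.017]
pack 0.82 221 211 [0.565 0.183 0.072]
bar 0.76 201 230 [0.513 0.246 0.046]
bar 0.23 216 189 [0.636 0.204 0.019]
tester 0.76 360 203 [ 0.579 -0.219  0.077]
tester 0.69 373 314 [ 0.26  -0.248  0.069]
tester 0.65 213 312 [0.275 0.211 0.062]
lever 0.76 380 332 [ 0.213 -0.262  0.098]
lever 0.74 208 324 [0.244 0.222 0.088]
lever 0.61 357 213 [ 0.549 -0.207  0.096]
spare_pack 0.95 241 141 [0.771 0.122 0.063]
solvent 0.6 283 131 [ 0.791 -0.002  0.095]
closed_pack 0.77 331 137 [ 0.775 -0.141  0.071]
closed_pack 0.44 216 209 [0.571 0.197 0.073]
side {'vfov': 48.16429716253907, 'cx': 283.06533148285916, 'cy': 218.79472982609175, 'extrinsics': array([[-0.96804776, -0.25073449,  0.00396838,  0.49690779],
       [ 0.1521
[... 852 characters left out ...]
.095  0.069]
{'time': 0.9, 'q': array([-7.98274872e-01,  4.01881978e-02,  8.47741382e-02,  1.52340147e-06,
       -1.61549564e+00, -3.33711721e-01]), 'qvel': array([-0.00162513,  0.00103372, -0.0022569 , -0.00090858, -0.0005567 ,
        0.00110285]), 'joint_efforts': array([-2.74925638e-03, -3.67925155e+01,  3.47433901e+01,  6.93289921e+00,
       -1.15352985e-03,  2.60167917e-05]), 'ee_pos': array([ 0.25492532, -0.54311882,  0.23125395]), 'eef_rot': array([-2.17648762e-01,  9.76027158e-01,  4.78332783e-05, -3.04266277e-05]), 'force': array([ 0.10743879, -0.01910526, -0.00351228]), 'moment': array([-0.01923178, -0.02832153,  0.02961351]), 'finger_force': 0.0, 'opening': 0.08548858965304451}
```

View pics/top0.png

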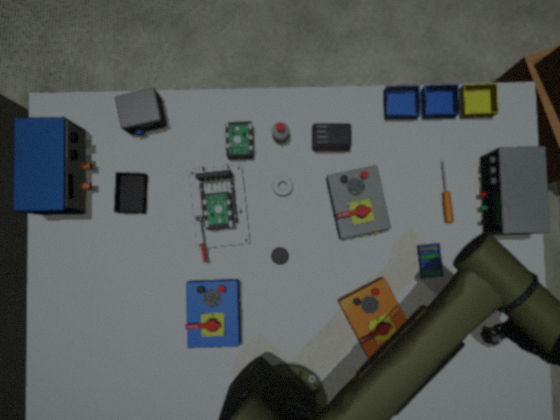

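View pics/side0.png

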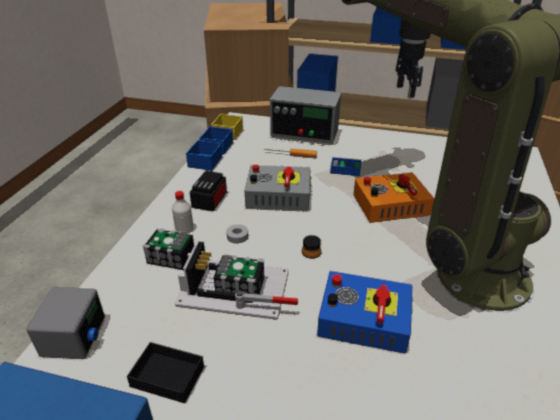

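Both views show the fixture (top ≈ 218,205, pack at 218,211, red bar end at 205,252), the grey tester (357,203, lever arm 345,213), and blue and orange look‑alikes. Next I fit the poses.

```bash
python3 - <<'E'
from h import *
D={n:np.load('/tmp/'+n+'.npz') for n in('top','side')}
def sel(n,x0,x1,y0,y1,z0,z1,col=None):
    p,W=D[n]['p'].astype(int),D[n]['W']
    m=(W[...,0]>x0)&(W[...,0]<x1)&(W[...,1]>y0)&(W[...,1]<y1)&(W[...,2]>z0)&(W[...,2]<z1)
    r,g,b=p[...,0],p[...,1],p[...,2]
    if col=='red': m&=(r>110)&(g<r*.4)&(b<r*.4)
    if col=='yel': m&=(r>120)&(g>120)&(b<.5*r)
    if col=='grn': m&=(g>r*1.4)&(g>b*1.2)&(g>50)
    return W[m]
def rect(P):
    c,s,a=cv2.minAreaRect((P[:,:2]*1000).astype(np.float32)); return np.round(c,1),np.round(s,1),round(a,1),len(P),np.median(P[:,2]).round(4)
for n in D:
    print(n)
    print('plate',rect(sel(n,.4,.74,.08,.33,.007,.017)))
    print('bench z',np.nanmedian(sel(n,.45,.7,-.05,.05,-.02,.02)[:,2]))
    print('packtop board',rect(sel(n,.45,.68,.1,.3,.05,.09,'grn')))
    print('block',rect(sel(n,.55,.72,.1,.3,.088,.11)))
    P=sel(n,.35,.6,.1,.32,.02,.07,'red'); print('bar red',rect(P),P[:,:2].min(0),P[:,:2].max(0))
    print('tester',rect(sel(n,.42,.74,-.34,-.08,.058,.073)))
    print('lever',rect(sel(n,.45,.63,-.3,-.1,.08,.11,'red')))
    print('yel',rect(sel(n,.45,.63,-.3,-.1,.06,.08,'yel')))
p=D['top']['p']
a=cv2.resize(p[155:270,170:270],None,fx=5,fy=5,interpolation=cv2.INTER_CUBIC)
b=cv2.resize(p[155:270,320:375],None,fx=5,fy=5,interpolation=cv2.INTER_CUBIC)
cv2.imwrite('pics/crop.png',np.hstack([a,b])[:,:,::-1])
E
```

```text
top
plate (array([570.7, 205.2]), array([337.5, 248.9]), 0.1, 2139, np.float64(0.0121))
bench z 0.0007177974224148453
packtop board (array([571.8, 196.4]), array([87.6, 60.8]), 6.5, 436, np.float64(0.0728))
block (array([639.3, 202.9]), array([88.3, 99.7]), 1.7, 246, np.float64(0.0961))
bar red (array([453.7, 240. ]), array([0., 0.]), 0.0, 1, np.float64(0.0488)) [0.45372714 0.23998007] [0.45372714 0.23998007]
tester (array([ 584.8, -216.3]), array([191.1, 152.1]), 10.8, 2584, np.float64(0.0681))
lever (array([ 556.4, -214.6]), array([54. , 20.5]), 87.0, 80, np.float64(0.0963))
yel (array([ 555., -221.]), array([51.6, 46.1]), 11.6, 17, np.float64(0.0715))
side
plate (array([599.1, 198.6]), array([271.5, 164. ]), 5.0, 2275, np.float64(0.0119))
bench z -4.722512002242052e-05
packtop board (array([571.3, 196. ]), array([88.2, 63.6]), 4.0, 359, np.float64(0.072))
block (array([657.9, 216.7]), array([ 82.2, 117.6]), 50.3, 299, np.float64(0.0952))
bar red (array([447.6, 242.4]), array([51.7, 10. ]), 7.9, 79, np.float64(0.0466)) [0.42181462 0.2362834 ] [0.4735767  0.25014184]
tester (array([ 583.1, -214.2]), array([190.3, 155.8]), 10.9, 1484, np.float64(0.0678))
lever (array([ 548.9, -194. ]), array([23.7, 95.7]), 14.4, 80, np.float64(0.0959))
yel (array([ 553.7, -218. ]), array([63.5, 68.2]), 12.6, 127, np.float64(0.0718))
```

View pics/crop.png

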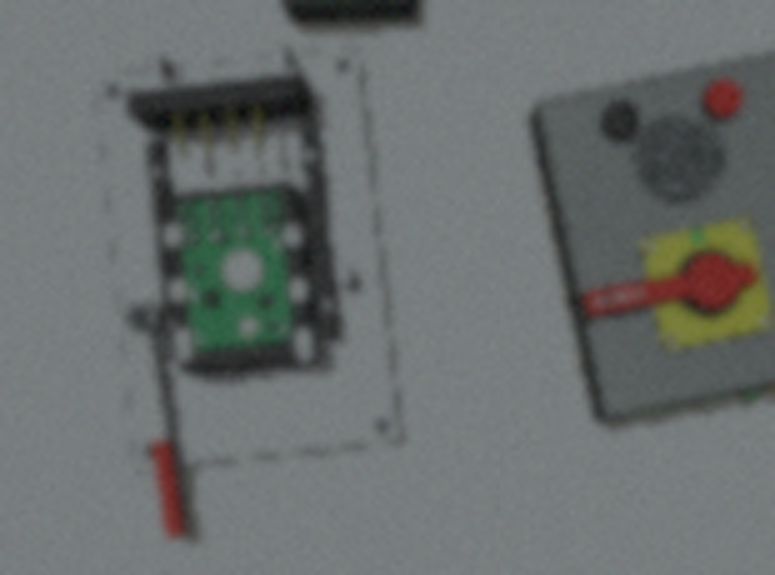

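The crop confirms the layout: bar open toward −x on the +y side, grey tester's lever pointing +y. I'll make one refinement and then move.

```bash
python3 - <<'E'
from h import *
from scipy.optimize import differential_evolution as de
D={n:np.load('/tmp/'+n+'.npz') for n in('top','side')}
for n in D:
    W=D[n]['W']; z=W[...,2]
    m=((z>.008)&(z<.016)).astype(np.uint8)
    lo=((abs(z)<.005))
    R=(W[...,0]>.4)&(W[...,0]<.76)&(W[...,1]>.06)&(W[...,1]<.34)
    A=W[R&(m>0)][:,:2]; B=W[R&lo][:,:2]
    def ins(P,t):
        c,s=np.cos(t[2]),np.sin(t[2]); q=(P-t[:2])@np.array([[c,-s],[s,c]])
        return (abs(q[:,0]+.005)<.12)&(abs(q[:,1])<.08)
    r=de(lambda t:ins(B,t).sum()-ins(A,t).sum(),[(.54,.66),(.16,.24),(0,.2)],seed=1,popsize=30)
    t=r.x;print(n,'fixture',t[:2].round(4),np.degrees(t[2]).round(2),r.fun,len(A),len(B))
    c,s=np.cos(t[2]),np.sin(t[2]);Rm=np.array([[c,-s],[s,c]])
    print(' pivot',(t[:2]+Rm@[-.036,.062]).round(4))
    g=np.array([.5715,.196]);print(' pack in fixture',((g-t[:2])@Rm).round(4),' rear',(g+Rm@[-.052,0]).round(4))
    bt=np.array([.4476,.2424])-(t[:2]+Rm@[-.036,.062]); q=Rm.T@bt; print(' bar mid',q.round(4),'angle',np.arctan2(-q[0],-q[1]).round(3))
    b=W[R&(z>.05)&(z<.058)&(W[...,1]>.22)]; print(' bolt',np.median(b,0).round(4),len(b))
E
```

```text
top fixture [0.5897 0.1971] 5.24 -1575.0 1827 5139
 pivot [0.5482 0.2555]
 pack in fixture [-0.0182  0.0006]  rear [0.5197 0.1913]
 bar mid [-0.1013 -0.0039] angle 1.532
 bolt [0.5051 0.2471 0.0525] 64
side fixture [0.5891 0.1965] 5.3 -1967.0 2218 6729
 pivot [0.5476 0.2549]
 pack in fixture [-0.0176  0.0012]  rear [0.5197 0.1912]
 bar mid [-0.1007 -0.0032] angle 1.539
 bolt [0.5723 0.2377 0.0539] 196
```

Emit:
servo_tool:
  deltas:
    - {"grip":0,"dz":-0.02,"wz":6}
    - {"grip":0,"dz":-0.02,"wz":12}
    - {"grip":0,"dz":-0.02,"wz":19.7}
    - {"grip":0,"dz":-0.02,"wz":19.7}

```text
schema error: expected keys wx, wy, wz, dx, dy, dz, grip
```

Emit:
servo_tool:
  deltas:
    - {"wx":0,"wy":0,"wz":8,"dx":0,"dy":0,"dz":-0.02,"grip":0}
    - {"wx":0,"wy":0,"wz":16,"dx":0,"dy":0,"dz":-0.02,"grip":0}
    - {"wx":0,"wy":0,"wz":19.9,"dx":0,"dy":0,"dz":-0.02,"grip":0}
    - {"wx":0,"wy":0,"wz":19.9,"dx":0,"dy":0,"dz":-0.02,"grip":0}

```text
time: 1.3
ee_pos: [0.255, -0.5431, 0.2513]
eef_rot: [-0.045, 0.999, 0.0, 0.0]
force: [-0.3, 0.5, 0.6]
opening: 0.0283
finger_force: 0.0
```

```bash
cat >> h.py <<'E'
from scipy.spatial.transform import Rotation as Ro
F=np.array([.5894,.1968]); FY=5.27; T=np.array([.584,-.2153]); TY=10.8
def R2(a): a=np.radians(a); return np.array([[np.cos(a),-np.sin(a)],[np.sin(a),np.cos(a)]])
def fw(x,y): return F+R2(FY)@[x,y]
def tw(x,y): return T+R2(TY)@[x,y]
def rel(xy,z):
    s=arm.get_state(); R=Ro.from_quat(s['eef_rot']).as_matrix(); return (R.T@(np.append(xy,z)-s['ee_pos'])).round(4)
def info():
    s=arm.get_state(); R=Ro.from_quat(s['eef_rot']).as_matrix()
    print('t',round(s['time'],2),'ee',s['ee_pos'].round(4),'az x',np.degrees(np.arctan2(R[1,0],R[0,0])).round(2),'tilt',R[2,2].round(5),'fix',(R2(FY).T@(s['ee_pos'][:2]-F)).round(4),'tst-axis',(R2(TY).T@(s['ee_pos'][:2]-tw(-.03,0))).round(4),'F',s['force'].round(1),'op',s['opening'].round(3),'q',s['q'].round(2))
E
python3 -c "
from h import *
info(); print(rel(fw(-.105,0),.231))"
```

```text
Traceback (most recent call last):
  File "h.py", line 25, in info
    print('t',round(s['time'],2),'ee',s['ee_pos'].round(4),'az x',np.degrees(np.arctan2(R[1,0],R[0,0])).round(2),'tilt',R[2,2].round(5),'fix',(R2(FY).T@(s['ee_pos'][:2]-F)).round(4),'tst-axis',(R2(TY).T@(s['ee_pos'][:2]-tw(-.03,0))).round(4),'F',s['force'].round(1),'op',s['opening'].round(3),'q',s['q'].round(2))
                                                                                                                                                                                                                                                                               ^^^^^^^^^^^^^^^^^^
AttributeError: 'float' object has no attribute 'round'
```

Emit:
servo_tool:
  deltas:
    - {"wx":0,"wy":0,"wz":0,"dx":-0.018,"dy":0.044,"dz":0,"grip":0}
    - {"wx":0,"wy":0,"wz":0,"dx":-0.037,"dy":0.088,"dz":0,"grip":0}
    - {"wx":0,"wy":0,"wz":0,"dx":-0.055,"dy":0.132,"dz":0,"grip":0}
    - {"wx":0,"wy":0,"wz":0,"dx":-0.073,"dy":0.176,"dz":0,"grip":0}
    - {"wx":0,"wy":0,"wz":0,"dx":-0.092,"dy":0.22,"dz":0,"grip":0}
    - {"wx":0,"wy":0,"wz":0,"dx":-0.11,"dy":0.264,"dz":0,"grip":0}
    - {"wx":0,"wy":0,"wz":0,"dx":-0.128,"dy":0.308,"dz":0,"grip":0}
    - {"wx":0,"wy":0,"wz":0,"dx":-0.147,"dy":0.353,"dz":0,"grip":0}

```text
time: 2.1
ee_pos: [0.369, -0.1765, 0.2515]
eef_rot: [-0.047, 0.999, 0.0, 0.001]
force: [2.3, 0.3, -0.0]
opening: 0.0
finger_force: 0.0
```

Emit:
servo_tool:
  deltas:
    - {"wx":0,"wy":0,"wz":0,"dx":-0.018,"dy":0.044,"dz":0,"grip":0}
    - {"wx":0,"wy":0,"wz":0,"dx":-0.037,"dy":0.088,"dz":0,"grip":0}
    - {"wx":0,"wy":0,"wz":0,"dx":-0.055,"dy":0.132,"dz":0,"grip":0}
    - {"wx":0,"wy":0,"wz":0,"dx":-0.073,"dy":0.176,"dz":0,"grip":0}
    - {"wx":0,"wy":0,"wz":0,"dx":-0.092,"dy":0.22,"dz":0,"grip":0}
    - {"wx":0,"wy":0,"wz":0,"dx":-0.11,"dy":0.264,"dz":0,"grip":0}
    - {"wx":0,"wy":0,"wz":0,"dx":-0.128,"dy":0.308,"dz":0,"grip":0}
    - {"wx":0,"wy":0,"wz":0,"dx":-0.147,"dy":0.353,"dz":0,"grip":0}

```text
time: 2.9
ee_pos: [0.4833, 0.1888, 0.2516]
eef_rot: [-0.047, 0.999, 0.0, 0.0]
force: [1.5, -0.0, 1.2]
opening: -0.0002
finger_force: 0.0
```

```bash
sed -i "s/s\['opening'\].round(3)/round(s['opening'],3)/" h.py
python3 -c "
from h import *
info(); print(rel(fw(-.105,0),.036))"
```

```text
t 2.9 ee [0.4833 0.1888 0.2516] az x -174.59 tilt -1.0 fix [-0.1063  0.0018] tst-axis [0.0069 0.4158] F [ 1.5 -0.   1.2] op -0.0 q [ 0.76 -0.17 -0.08  0.   -1.66 -2.24]
[-0.0012 -0.0019  0.2156]
```

Emit:
servo_tool:
  deltas:
    - {"wx":0,"wy":0,"wz":0,"dx":0,"dy":-0.002,"dz":0.045,"grip":0}
    - {"wx":0,"wy":0,"wz":0,"dx":0,"dy":-0.002,"dz":0.09,"grip":0}
    - {"wx":0,"wy":0,"wz":0,"dx":0,"dy":-0.002,"dz":0.13,"grip":0}
    - {"wx":0,"wy":0,"wz":0,"dx":0,"dy":-0.002,"dz":0.165,"grip":0}
    - {"wx":0,"wy":0,"wz":0,"dx":0,"dy":-0.002,"dz":0.195,"grip":0}
    - {"wx":0,"wy":0,"wz":0,"dx":0,"dy":-0.002,"dz":0.215,"grip":0}
    - {"wx":0,"wy":0,"wz":0,"dx":0,"dy":-0.002,"dz":0.215,"grip":0}

```text
time: 3.6
ee_pos: [0.4815, 0.1835, 0.0329]
eef_rot: [-0.046, 0.999, -0.001, -0.003]
force: [-0.8, -0.3, -0.3]
opening: 0.0001
finger_force: 0.0
```

Emit:
servo_tool:
  deltas:
    - {"wx":0,"wy":0,"wz":0,"dx":-0.005,"dy":0,"dz":0,"grip":0}
    - {"wx":0,"wy":0,"wz":0,"dx":-0.01,"dy":0,"dz":0,"grip":0}
    - {"wx":0,"wy":0,"wz":0,"dx":-0.015,"dy":0,"dz":0,"grip":0}
    - {"wx":0,"wy":0,"wz":0,"dx":-0.02,"dy":0,"dz":0,"grip":0}
    - {"wx":0,"wy":0,"wz":0,"dx":-0.025,"dy":0,"dz":0,"grip":0}
    - {"wx":0,"wy":0,"wz":0,"dx":-0.03,"dy":0,"dz":0,"grip":0}
    - {"wx":0,"wy":0,"wz":0,"dx":-0.035,"dy":0,"dz":0,"grip":0}

```text
time: 4.3
ee_pos: [0.5178, 0.1878, 0.0368]
eef_rot: [-0.046, 0.999, -0.0, -0.001]
force: [-6.3, -0.5, 5.1]
opening: 0.0002
finger_force: 3.7
```

```bash
python3 -c "
from h import *
info()"
```

```text
t 4.3 ee [0.5178 0.1878 0.0368] az x -174.75 tilt -1.0 fix [-0.0721 -0.0024] tst-axis [0.0405 0.4084] F [-6.3 -0.5  5.1] op 0.0 q [ 0.71 -0.02 -0.34 -0.   -1.26 -2.19]
```

Emit:
servo_tool:
  deltas:
    - {"wx":0,"wy":0,"wz":0,"dx":-0.004,"dy":0,"dz":0,"grip":0}
    - {"wx":0,"wy":0,"wz":0,"dx":-0.008,"dy":0,"dz":0,"grip":0}
    - {"wx":0,"wy":0,"wz":0,"dx":-0.012,"dy":0,"dz":0,"grip":0}
    - {"wx":0,"wy":0,"wz":0,"dx":-0.016,"dy":0,"dz":0,"grip":0}
    - {"wx":0,"wy":0,"wz":0,"dx":-0.02,"dy":0,"dz":0,"grip":0}
    - {"wx":0,"wy":0,"wz":0,"dx":-0.024,"dy":0,"dz":0,"grip":0}

```text
time: 4.9
ee_pos: [0.5417, 0.19, 0.0368]
eef_rot: [-0.046, 0.999, -0.0, -0.001]
force: [-6.7, -1.7, 5.7]
opening: -0.0005
finger_force: 3.7
```

Emit:
servo_tool:
  deltas:
    - {"wx":0,"wy":0,"wz":0,"dx":-0.002,"dy":0,"dz":0,"grip":0}
    - {"wx":0,"wy":0,"wz":0,"dx":-0.003,"dy":0,"dz":0,"grip":0}
    - {"wx":0,"wy":0,"wz":0,"dx":-0.004,"dy":0,"dz":0,"grip":0}
    - {"wx":0,"wy":0,"wz":0,"dx":-0.005,"dy":0,"dz":0,"grip":0}

```text
time: 5.3
ee_pos: [0.5465, 0.1904, 0.0367]
eef_rot: [-0.046, 0.999, -0.0, -0.001]
force: [-6.5, -0.6, 5.2]
opening: 0.0
finger_force: 3.7
```

```bash
python3 -c "
from h import *
info()"
```

```text
t 5.3 ee [0.5465 0.1904 0.0367] az x -174.75 tilt -1.0 fix [-0.0433 -0.0024] tst-axis [0.0692 0.4056] F [-6.5 -0.6  5.2] op 0.0 q [ 0.68  0.05 -0.26 -0.   -1.26 -2.16]
```

Emit:
servo_tool:
  deltas:
    - {"wx":0,"wy":0,"wz":0,"dx":-0.001,"dy":0,"dz":0,"grip":0}
    - {"wx":0,"wy":0,"wz":0,"dx":-0.002,"dy":0,"dz":0,"grip":0}
    - {"wx":0,"wy":0,"wz":0,"dx":-0.002,"dy":0,"dz":0,"grip":0}

```text
time: 5.6
ee_pos: [0.5486, 0.1906, 0.0367]
eef_rot: [-0.046, 0.999, -0.0, -0.001]
force: [-7.2, -1.2, 5.6]
opening: 0.0002
finger_force: 3.2
```

Emit:
servo_tool:
  deltas:
    - {"wx":0,"wy":0,"wz":0,"dx":-0.001,"dy":0,"dz":0,"grip":0}
    - {"wx":0,"wy":0,"wz":0,"dx":-0.002,"dy":0,"dz":0,"grip":0}
    - {"wx":0,"wy":0,"wz":0,"dx":-0.002,"dy":0,"dz":0,"grip":0}

```text
time: 5.9
ee_pos: [0.5494, 0.1907, 0.0368]
eef_rot: [-0.046, 0.999, -0.001, -0.002]
force: [-12.9, -0.9, 9.0]
opening: 0.0001
finger_force: 6.6
```

Emit:
servo_tool:
  deltas:
    - {"wx":0,"wy":0,"wz":0,"dx":-0.001,"dy":0,"dz":0,"grip":0}
    - {"wx":0,"wy":0,"wz":0,"dx":-0.001,"dy":0,"dz":0,"grip":0}

```text
time: 6.1
ee_pos: [0.5494, 0.1906, 0.0368]
eef_rot: [-0.046, 0.999, -0.001, -0.003]
force: [-18.6, -1.2, 12.3]
opening: -0.0
finger_force: 9.5
```

Emit:
servo_tool:
  deltas:
    - {"wx":0,"wy":0,"wz":0,"dx":0.02,"dy":0,"dz":0,"grip":0}
    - {"wx":0,"wy":0,"wz":0,"dx":0.055,"dy":0,"dz":-0.03,"grip":0}
    - {"wx":0,"wy":0,"wz":0,"dx":0.08,"dy":0,"dz":-0.07,"grip":0}
    - {"wx":0,"wy":0,"wz":0,"dx":0.098,"dy":0.03,"dz":-0.1,"grip":0}
    - {"wx":0,"wy":0,"wz":0,"dx":0.098,"dy":0.07,"dz":-0.1,"grip":0}
    - {"wx":0,"wy":0,"wz":0,"dx":0.098,"dy":0.1,"dz":-0.1,"grip":0}
    - {"wx":0,"wy":0,"wz":0,"dx":0.098,"dy":0.1,"dz":-0.1,"grip":0}

```text
time: 6.8
ee_pos: [0.4449, 0.2845, 0.1364]
eef_rot: [-0.047, 0.999, 0.0, -0.0]
force: [-0.2, -1.2, -0.3]
opening: 0.0001
finger_force: 0.0
```

```bash
python3 - <<'E'
from h import *
info(); print(rel(fw(-.136,.097),.032))
P,d=grab('top','t1.png'); W=world('top',d)
p=P.astype(int); r,g,b=p[...,0],p[...,1],p[...,2]
m=(g>r*1.4)&(g>b*1.2)&(g>50)&(W[...,0]>.5)&(W[...,0]<.68)&(W[...,1]>.1)&(W[...,1]<.3)
c,s,a=cv2.minAreaRect((W[m][:,:2]*1000).astype(np.float32)); print('board',c,s,a,'home expect',fw(.023,0))
E
```

```text
t 6.8 ee [0.4449 0.2845 0.1364] az x -174.59 tilt -1.0 fix [-0.1358  0.1006] tst-axis [-0.013  0.517] F [-0.2 -1.2 -0.3] op 0.0 q [ 0.95 -0.14 -0.26 -0.   -1.45 -2.43]
[ 0.0002 -0.0037  0.1044]
board (615.023193359375, 199.39512634277344) (88.20907592773438, 58.582618713378906) 5.537976264953613 home expect [0.61230278 0.19891253]
```

Emit:
servo_tool:
  deltas:
    - {"wx":0,"wy":0,"wz":0,"dx":0,"dy":0,"dz":0.04,"grip":0}
    - {"wx":0,"wy":0,"wz":0,"dx":0,"dy":0,"dz":0.08,"grip":0}
    - {"wx":0,"wy":0,"wz":0,"dx":0,"dy":0,"dz":0.104,"grip":0}
    - {"wx":0,"wy":0,"wz":0,"dx":0,"dy":0,"dz":0.104,"grip":0}
    - {"wx":0,"wy":0,"wz":0,"dx":0,"dy":0,"dz":0.104,"grip":0}

```text
time: 7.35
ee_pos: [0.4461, 0.2813, 0.0333]
eef_rot: [-0.046, 0.999, -0.0, 0.0]
force: [0.0, -0.3, 1.9]
opening: -0.0001
finger_force: 0.0
```

```bash
python3 - <<'E'
from h import *
info()
s=arm.get_state(); c0=R2(FY).T@(s['ee_pos'][:2]-F)
for a in np.arange(1.55,-.09,-.1):
    u=np.array([-np.sin(a),-np.cos(a)]);n=np.array([np.cos(a),-np.sin(a)])
    c=np.array([-.036,.062])+.095*u-n*(.005+.011*abs(n[0])+.0145*abs(n[1]))
    d=c-c0; print(round(a,2),'dx',-d[0].round(4),'dy',d[1].round(4))
E
```

```text
t 7.35 ee [0.4461 0.2813 0.0333] az x -174.78 tilt -1.0 fix [-0.1349  0.0973] tst-axis [-0.0124  0.5136] F [ 0.  -0.3  1.9] op -0.0 q [ 0.95 -0.09 -0.4   0.   -1.25 -2.43]
1.55 dx -0.0035 dy -0.0176
1.45 dx -0.0021 dy -0.0262
1.35 dx -0.0015 dy -0.0351
1.25 dx -0.0018 dy -0.0442
1.15 dx -0.0029 dy -0.0534
1.05 dx -0.0051 dy -0.0626
0.95 dx -0.0082 dy -0.0717
0.85 dx -0.0123 dy -0.0806
0.75 dx -0.0174 dy -0.0892
0.65 dx -0.0235 dy -0.0973
0.55 dx -0.0306 dy -0.1048
0.45 dx -0.0385 dy -0.1116
0.35 dx -0.0473 dy -0.1176
0.25 dx -0.0568 dy -0.1226
0.15 dx -0.0669 dy -0.1265
0.05 dx -0.0775 dy -0.1293
-0.05 dx -0.087 dy -0.131
```

Emit:
servo_tool:
  deltas:
    - {"wx":0,"wy":0,"wz":0,"dx":-0.002,"dy":-0.009,"dz":0,"grip":0}
    - {"wx":0,"wy":0,"wz":0,"dx":-0.0035,"dy":-0.0176,"dz":0,"grip":0}
    - {"wx":0,"wy":0,"wz":0,"dx":-0.002,"dy":-0.026,"dz":0,"grip":0}
    - {"wx":0,"wy":0,"wz":0,"dx":-0.0015,"dy":-0.035,"dz":0,"grip":0}
    - {"wx":0,"wy":0,"wz":0,"dx":-0.002,"dy":-0.044,"dz":0,"grip":0}
    - {"wx":0,"wy":0,"wz":0,"dx":-0.003,"dy":-0.053,"dz":0,"grip":0}
    - {"wx":0,"wy":0,"wz":0,"dx":-0.005,"dy":-0.0625,"dz":0,"grip":0}
    - {"wx":0,"wy":0,"wz":0,"dx":-0.008,"dy":-0.0715,"dz":0,"grip":0}

```text
time: 8.15
ee_pos: [0.46, 0.2105, 0.0323]
eef_rot: [-0.046, 0.999, 0.0, -0.0]
force: [0.1, 1.0, -0.0]
opening: 0.0003
finger_force: 0.5
```

```bash
python3 - <<'E'
from h import *
info()
P,d=grab('side','s1.png')
cv2.imwrite('pics/s1c.png',cv2.resize(P[210:350,130:330],None,fx=3,fy=3)[:,:,::-1])
E
```

```text
t 8.15 ee [0.46   0.2105 0.0323] az x -174.75 tilt -1.0 fix [-0.1276  0.0255] tst-axis [-0.012   0.4415] F [ 0.1  1.  -0. ] op 0.0 q [ 0.83 -0.15 -0.46 -0.   -1.26 -2.31]
```

View pics/s1c.png

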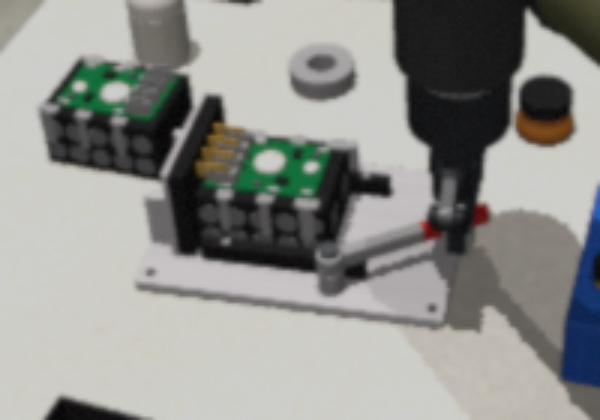

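The pack sits against the block, with the board at about (270,160), and the finger is pushing the red end at (450,218). Continuing the arc.

Emit:
servo_tool:
  deltas:
    - {"wx":0,"wy":0,"wz":0,"dx":-0.004,"dy":-0.009,"dz":0,"grip":0}
    - {"wx":0,"wy":0,"wz":0,"dx":-0.0093,"dy":-0.0177,"dz":0,"grip":0}
    - {"wx":0,"wy":0,"wz":0,"dx":-0.0155,"dy":-0.0258,"dz":0,"grip":0}
    - {"wx":0,"wy":0,"wz":0,"dx":-0.0225,"dy":-0.0333,"dz":0,"grip":0}
    - {"wx":0,"wy":0,"wz":0,"dx":-0.0305,"dy":-0.04,"dz":0,"grip":0}
    - {"wx":0,"wy":0,"wz":0,"dx":-0.0393,"dy":-0.046,"dz":0,"grip":0}
    - {"wx":0,"wy":0,"wz":0,"dx":-0.0488,"dy":-0.051,"dz":0,"grip":0}
    - {"wx":0,"wy":0,"wz":0,"dx":-0.059,"dy":-0.055,"dz":0,"grip":0}

```text
time: 9.0
ee_pos: [0.5244, 0.1614, 0.0321]
eef_rot: [-0.046, 0.999, -0.0, -0.0]
force: [-0.7, 1.9, 0.8]
opening: 0.0006
finger_force: 0.5
```

Emit:
servo_tool:
  deltas:
    - {"wx":0,"wy":0,"wz":0,"dx":-0.004,"dy":-0.001,"dz":0,"grip":0}
    - {"wx":0,"wy":0,"wz":0,"dx":-0.008,"dy":-0.002,"dz":0,"grip":0}
    - {"wx":0,"wy":0,"wz":0,"dx":-0.011,"dy":-0.003,"dz":0,"grip":0}
    - {"wx":0,"wy":0,"wz":0,"dx":-0.013,"dy":-0.003,"dz":0,"grip":0}
    - {"wx":0,"wy":0,"wz":0,"dx":-0.014,"dy":-0.003,"dz":0,"grip":0}

```text
time: 9.5
ee_pos: [0.5378, 0.16, 0.0322]
eef_rot: [-0.046, 0.999, -0.0, -0.0]
force: [-0.5, -0.2, 0.0]
opening: 0.0
finger_force: 0.4
```

```bash
python3 -c "
from h import *
info()"
```

```text
t 9.5 ee [0.5378 0.16   0.0322] az x -174.75 tilt -1.0 fix [-0.0548 -0.0319] tst-axis [0.0549 0.3773] F [-0.5 -0.2  0. ] op 0.0 q [ 0.65  0.01 -0.32  0.   -1.25 -2.13]
```

Emit:
servo_tool:
  deltas:
    - {"wx":0,"wy":0,"wz":0,"dx":-0.001,"dy":0,"dz":0,"grip":0}
    - {"wx":0,"wy":0,"wz":0,"dx":-0.002,"dy":0,"dz":0,"grip":0}
    - {"wx":0,"wy":0,"wz":0,"dx":-0.003,"dy":0,"dz":0,"grip":0}
    - {"wx":0,"wy":0,"wz":0,"dx":-0.003,"dy":0,"dz":0,"grip":0}

```text
time: 9.9
ee_pos: [0.5405, 0.1604, 0.0323]
eef_rot: [-0.046, 0.999, -0.0, -0.0]
force: [-4.6, -0.1, 0.9]
opening: 0.0003
finger_force: 1.8
```

Emit:
servo_tool:
  deltas:
    - {"wx":0,"wy":0,"wz":0,"dx":-0.001,"dy":0,"dz":0,"grip":0}
    - {"wx":0,"wy":0,"wz":0,"dx":-0.0015,"dy":0,"dz":0,"grip":0}
    - {"wx":0,"wy":0,"wz":0,"dx":-0.0015,"dy":0,"dz":0,"grip":0}

```text
time: 10.2
ee_pos: [0.5406, 0.1604, 0.0322]
eef_rot: [-0.046, 0.999, -0.0, -0.002]
force: [-12.0, 0.5, 5.0]
opening: 0.0001
finger_force: 5.6
```

Emit:
servo_tool:
  deltas:
    - {"wx":0,"wy":0,"wz":0,"dx":-0.001,"dy":0,"dz":0,"grip":0}
    - {"wx":0,"wy":0,"wz":0,"dx":-0.001,"dy":0,"dz":0,"grip":0}

```text
time: 10.4
ee_pos: [0.5407, 0.1604, 0.0321]
eef_rot: [-0.046, 0.999, -0.001, -0.003]
force: [-16.2, -0.2, 8.3]
opening: 0.0003
finger_force: 8.0
```

Emit:
servo_tool:
  deltas:
    - {"wx":0,"wy":0,"wz":0,"dx":0.02,"dy":0,"dz":0,"grip":0}
    - {"wx":0,"wy":0,"wz":0,"dx":0.03,"dy":0,"dz":-0.04,"grip":0}
    - {"wx":0,"wy":0,"wz":0,"dx":0.03,"dy":0,"dz":-0.085,"grip":0}
    - {"wx":0,"wy":0,"wz":0,"dx":0.03,"dy":0,"dz":-0.13,"grip":0}

```text
time: 10.8
ee_pos: [0.5134, 0.1579, 0.1643]
eef_rot: [-0.046, 0.999, 0.0, 0.001]
force: [1.3, 0.6, 0.3]
opening: 0.0
finger_force: 0.0
```

Emit:
servo_tool:
  deltas:
    - {"wx":0,"wy":0,"wz":-1,"dx":0.004,"dy":-0.042,"dz":0,"grip":0}
    - {"wx":0,"wy":0,"wz":-2,"dx":0.008,"dy":-0.084,"dz":0,"grip":0}
    - {"wx":0,"wy":0,"wz":-3,"dx":0.012,"dy":-0.126,"dz":0,"grip":0}
    - {"wx":0,"wy":0,"wz":-4,"dx":0.016,"dy":-0.168,"dz":0,"grip":0}
    - {"wx":0,"wy":0,"wz":-5,"dx":0.02,"dy":-0.21,"dz":0,"grip":0}
    - {"wx":0,"wy":0,"wz":-5.5,"dx":0.024,"dy":-0.252,"dz":0,"grip":0}
    - {"wx":0,"wy":0,"wz":-5.5,"dx":0.028,"dy":-0.294,"dz":0,"grip":0}
    - {"wx":0,"wy":0,"wz":-5.5,"dx":0.031,"dy":-0.335,"dz":0,"grip":0}

```text
time: 11.6
ee_pos: [0.5135, -0.1804, 0.1629]
eef_rot: [-0.094, 0.996, -0.0, 0.001]
force: [0.8, 0.8, 0.3]
opening: 0.0001
finger_force: 0.0
```

```bash
python3 - <<'E'
from h import *
info(); print(rel(tw(-.068,.05),.081))
P,d=grab('side','s2.png')
cv2.imwrite('pics/s2c.png',cv2.resize(P[130:330,130:330],None,fx=3,fy=3)[:,:,::-1])
E
```

```text
t 11.6 ee [ 0.5135 -0.1804  0.1629] az x -169.25 tilt -1.0 fix [-0.1102 -0.3686] tst-axis [-0.0327  0.0475] F [0.8 0.8 0.3] op 0.0 q [ 0.03 -0.11 -0.18  0.   -1.49 -1.42]
[0.0055 0.0025 0.0819]
```

View pics/s2c.png

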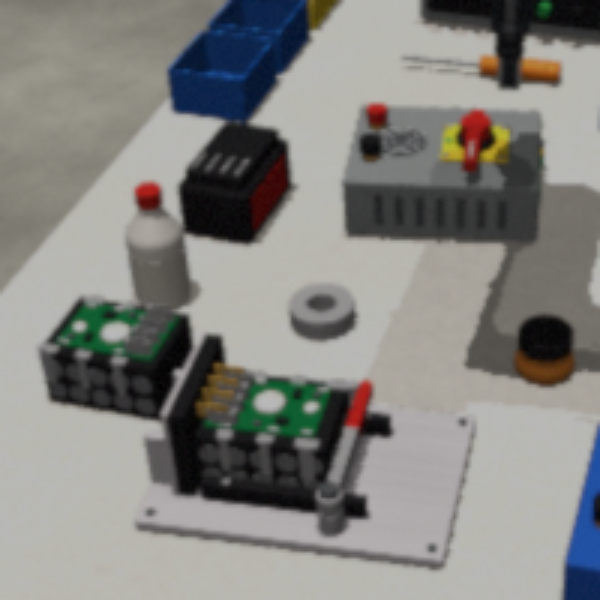

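The bar is closed against its post, with the red end at (358,405) and the stub behind it. The pack is home and the lever is at the white mark at (472,140). Lowering beside the lever.

Emit:
servo_tool:
  deltas:
    - {"wx":0,"wy":0,"wz":0,"dx":0.006,"dy":0.002,"dz":0.03,"grip":0}
    - {"wx":0,"wy":0,"wz":0,"dx":0.006,"dy":0.002,"dz":0.06,"grip":0}
    - {"wx":0,"wy":0,"wz":0,"dx":0.006,"dy":0.002,"dz":0.08,"grip":0}
    - {"wx":0,"wy":0,"wz":0,"dx":0.006,"dy":0.002,"dz":0.08,"grip":0}
    - {"wx":0,"wy":0,"wz":0,"dx":0.006,"dy":0.002,"dz":0.08,"grip":0}

```text
time: 12.15
ee_pos: [0.5075, -0.1779, 0.0832]
eef_rot: [-0.094, 0.996, -0.0, 0.0]
force: [0.1, -0.9, 1.6]
opening: -0.0001
finger_force: 0.0
```

```bash
python3 - <<'E'
from h import *
info()
s=arm.get_state(); c0=R2(TY).T@(s['ee_pos'][:2]-tw(-.03,0))
for a in np.arange(0,1.66,.1):
    u=np.array([np.sin(a),np.cos(a)]);n=np.array([np.cos(a),-np.sin(a)])
    c=.05*u-n*(.007+.011*abs(n[0])+.0145*abs(n[1]))
    d=c-c0; print(round(a,2),'dx',-d[0].round(4),'dy',d[1].round(4))
E
```

```text
t 12.15 ee [ 0.5075 -0.1779  0.0832] az x -169.24 tilt -1.0 fix [-0.116  -0.3656] tst-axis [-0.0382  0.0511] F [ 0.1 -0.9  1.6] op -0.0 q [ 0.04 -0.09 -0.32  0.   -1.35 -1.42]
0.0 dx -0.0202 dy -0.0011
0.1 dx -0.0239 dy 0.0006
0.2 dx -0.0279 dy 0.002
0.3 dx -0.0321 dy 0.0031
0.4 dx -0.0367 dy 0.0038
0.5 dx -0.0414 dy 0.0041
0.6 dx -0.0464 dy 0.0039
0.7 dx -0.0514 dy 0.0031
0.8 dx -0.0566 dy 0.0017
0.9 dx -0.0617 dy -0.0003
1.0 dx -0.0667 dy -0.0029
1.1 dx -0.0714 dy -0.0062
1.2 dx -0.0759 dy -0.0102
1.3 dx -0.08 dy -0.0147
1.4 dx -0.0835 dy -0.0198
1.5 dx -0.0865 dy -0.0254
1.6 dx -0.0888 dy -0.0308
```

Emit:
servo_tool:
  deltas:
    - {"wx":0,"wy":0,"wz":0,"dx":-0.01,"dy":0,"dz":0.002,"grip":0}
    - {"wx":0,"wy":0,"wz":0,"dx":-0.02,"dy":0,"dz":0.002,"grip":0}
    - {"wx":0,"wy":0,"wz":0,"dx":-0.028,"dy":0.002,"dz":0.002,"grip":0}
    - {"wx":0,"wy":0,"wz":0,"dx":-0.0367,"dy":0.0038,"dz":0.002,"grip":0}
    - {"wx":0,"wy":0,"wz":0,"dx":-0.0464,"dy":0.004,"dz":0.002,"grip":0}
    - {"wx":0,"wy":0,"wz":0,"dx":-0.0566,"dy":0.0017,"dz":0.002,"grip":0}
    - {"wx":0,"wy":0,"wz":0,"dx":-0.0667,"dy":-0.003,"dz":0.002,"grip":0}

```text
time: 12.85
ee_pos: [0.5735, -0.1678, 0.0798]
eef_rot: [-0.094, 0.996, 0.0, -0.001]
force: [-4.6, -0.2, 0.1]
opening: -0.0002
finger_force: 1.6
```

Emit:
servo_tool:
  deltas:
    - {"wx":0,"wy":0,"wz":0,"dx":-0.0047,"dy":-0.0033,"dz":0,"grip":0}
    - {"wx":0,"wy":0,"wz":0,"dx":-0.0092,"dy":-0.0073,"dz":0,"grip":0}
    - {"wx":0,"wy":0,"wz":0,"dx":-0.0133,"dy":-0.0118,"dz":0,"grip":0}
    - {"wx":0,"wy":0,"wz":0,"dx":-0.0168,"dy":-0.0168,"dz":0,"grip":0}
    - {"wx":0,"wy":0,"wz":0,"dx":-0.019,"dy":-0.022,"dz":0,"grip":0}

```text
time: 13.35
ee_pos: [0.5961, -0.1864, 0.0802]
eef_rot: [-0.094, 0.996, 0.0, 0.0]
force: [-1.9, 1.8, -0.8]
opening: 0.0001
finger_force: 1.3
```

```bash
python3 -c "
from h import *
info()"
```

```text
t 13.35 ee [ 0.5961 -0.1864  0.0802] az x -169.25 tilt -1.0 fix [-0.0285 -0.3822] tst-axis [0.0473 0.0261] F [-1.9  1.8 -0.8] op 0.0 q [ 0.02  0.14 -0.09 -0.   -1.35 -1.4 ]
```

Pushing the last part along −y.

Emit:
servo_tool:
  deltas:
    - {"wx":0,"wy":0,"wz":0,"dx":0,"dy":-0.0015,"dz":0,"grip":0}
    - {"wx":0,"wy":0,"wz":0,"dx":0,"dy":-0.003,"dz":0,"grip":0}
    - {"wx":0,"wy":0,"wz":0,"dx":0,"dy":-0.004,"dz":0,"grip":0}
    - {"wx":0,"wy":0,"wz":0,"dx":0,"dy":-0.004,"dz":0,"grip":0}

```text
time: 13.75
ee_pos: [0.5969, -0.19, 0.0805]
eef_rot: [-0.094, 0.996, 0.0, 0.001]
force: [0.9, 2.5, -0.5]
opening: -0.0002
finger_force: 1.0
```

Emit:
servo_tool:
  deltas:
    - {"wx":0,"wy":0,"wz":0,"dx":0,"dy":-0.001,"dz":0,"grip":0}
    - {"wx":0,"wy":0,"wz":0,"dx":0,"dy":-0.002,"dz":0,"grip":0}
    - {"wx":0,"wy":0,"wz":0,"dx":0,"dy":-0.002,"dz":0,"grip":0}

```text
time: 14.05
ee_pos: [0.5972, -0.1921, 0.0805]
eef_rot: [-0.094, 0.996, -0.0, 0.0]
force: [1.9, 3.1, 0.1]
opening: -0.0001
finger_force: 1.2
```

Emit:
servo_tool:
  deltas:
    - {"wx":0,"wy":0,"wz":0,"dx":0,"dy":-0.001,"dz":0,"grip":0}
    - {"wx":0,"wy":0,"wz":0,"dx":0,"dy":-0.001,"dz":0,"grip":0}

```text
time: 14.25
ee_pos: [0.5973, -0.1932, 0.0805]
eef_rot: [-0.094, 0.996, -0.0, 0.0]
force: [2.5, 1.9, -0.0]
opening: 0.0001
finger_force: 1.2
```

```bash
python3 -c "
from h import *
info()"
```

```text
t 14.25 ee [ 0.5973 -0.1932  0.0805] az x -169.26 tilt -1.0 fix [-0.028  -0.3891] tst-axis [0.0472 0.0192] F [ 2.5  1.9 -0. ] op 0.0 q [ 0.01  0.15 -0.08  0.   -1.35 -1.39]
```

Emit:
servo_tool:
  deltas:
    - {"wx":0,"wy":0,"wz":0,"dx":0,"dy":-0.001,"dz":0,"grip":0}
    - {"wx":0,"wy":0,"wz":0,"dx":0,"dy":-0.002,"dz":0,"grip":0}
    - {"wx":0,"wy":0,"wz":0,"dx":0,"dy":-0.002,"dz":0,"grip":0}

```text
time: 14.55
ee_pos: [0.5975, -0.194, 0.0805]
eef_rot: [-0.094, 0.996, 0.001, 0.0]
force: [0.5, 8.0, 2.8]
opening: 0.0004
finger_force: 3.9
```

Emit:
servo_tool:
  deltas:
    - {"wx":0,"wy":0,"wz":0,"dx":0,"dy":-0.001,"dz":0,"grip":0}
    - {"wx":0,"wy":0,"wz":0,"dx":0,"dy":-0.002,"dz":0,"grip":0}
    - {"wx":0,"wy":0,"wz":0,"dx":0,"dy":-0.002,"dz":0,"grip":0}

```text
time: 14.85
ee_pos: [0.5976, -0.1944, 0.0804]
eef_rot: [-0.094, 0.996, 0.002, -0.0]
force: [-2.5, 15.7, 5.1]
opening: 0.0001
finger_force: 7.4
```

Emit:
servo_tool:
  deltas:
    - {"wx":0,"wy":0,"wz":0,"dx":0,"dy":-0.001,"dz":0,"grip":0}
    - {"wx":0,"wy":0,"wz":0,"dx":0,"dy":-0.0015,"dz":0,"grip":0}
    - {"wx":0,"wy":0,"wz":0,"dx":0,"dy":-0.0015,"dz":0,"grip":0}

```text
time: 15.15
ee_pos: [0.5977, -0.1946, 0.0803]
eef_rot: [-0.095, 0.996, 0.003, -0.0]
force: [-3.7, 19.5, 6.7]
opening: -0.0
finger_force: 10.1
```

Emit:
servo_tool:
  deltas:
    - {"wx":0,"wy":0,"wz":0,"dx":0,"dy":0.015,"dz":0,"grip":0}
    - {"wx":0,"wy":0,"wz":0,"dx":0,"dy":0.025,"dz":0,"grip":0}
    - {"wx":0,"wy":0,"wz":0,"dx":0,"dy":0.025,"dz":-0.04,"grip":0}
    - {"wx":0,"wy":0,"wz":0,"dx":0,"dy":0.025,"dz":-0.08,"grip":0}
    - {"wx":0,"wy":0,"wz":0,"dx":0.05,"dy":0.025,"dz":-0.12,"grip":0}
    - {"wx":0,"wy":0,"wz":0,"dx":0.1,"dy":0.025,"dz":-0.15,"grip":0}
    - {"wx":0,"wy":0,"wz":0,"dx":0.15,"dy":0.025,"dz":-0.15,"grip":0}
    - {"wx":0,"wy":0,"wz":0,"dx":0.15,"dy":0.025,"dz":-0.15,"grip":0}

```text
time: 15.95
ee_pos: [0.4435, -0.2033, 0.233]
eef_rot: [-0.093, 0.996, -0.001, 0.002]
force: [0.8, -0.1, -0.5]
opening: -0.0001
finger_force: 0.0
```

```bash
python3 - <<'E'
from h import *
info()
P,d=grab('side','s3.png')
cv2.imwrite('pics/s3c.png',cv2.resize(P[130:330,130:330],None,fx=3,fy=3)[:,:,::-1])
W=world('side',d);p=P.astype(int);r,g,b=p[...,0],p[...,1],p[...,2]
m=(r>110)&(g<r*.4)&(b<r*.4)&(W[...,2]>.03)&(W[...,2]<.11)
A=W[m&(W[...,0]>.45)&(W[...,0]<.66)&(W[...,1]>-.3)&(W[...,1]<-.1)][:,:2]
q=(A-tw(-.03,0))@R2(TY); q=q[np.hypot(*q.T)<.085]; f=q[q[:,0]>.025]; print('lever far',f.mean(0),f.max(0),np.degrees(np.arctan2(f[:,0].mean(),f[:,1].mean())))
B=W[m&(W[...,0]>.45)&(W[...,0]<.66)&(W[...,1]>.08)&(W[...,1]<.26)][:,:2]
print('bar red mean fix',((B-F)@R2(FY)).mean(0),len(B))
E
```

```text
t 15.95 ee [ 0.4435 -0.2033  0.233 ] az x -169.35 tilt -0.99999 fix [-0.182 -0.385] tst-axis [-0.1057  0.0381] F [ 0.8 -0.1 -0.5] op -0.0 q [-0.01 -0.27 -0.19  0.   -1.64 -1.37]
lever far [0.04611351 0.0045795 ] [0.07175806 0.01114236] 84.3285876718717
bar red mean fix [-0.03590138 -0.03623932] 62
```

View pics/s3c.png

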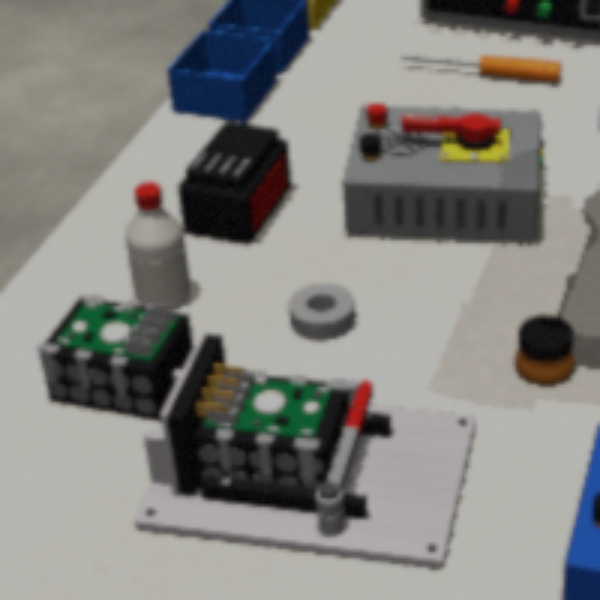

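The lever arm runs from its hub at (475,128) out to (405,124), along the tester's +x, and it took 20 N at the hard stop. The bar is closed and the pack is home, so I'm handing in.

```bash
python3 -c "
from h import *
print(hand_in())"
```

```text
the job is handed in; nothing more can be done
None
```

The job is handed in: the pack is home against the contact block, the bar is closed against its stop post, and the tester's lever is at the green mark against its end stop, done in that order by finger pushes only in about 16 of the 72 s.

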